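# Refit the belt tensioner's return spring

## Task

Put the return spring back on the belt sander's tensioner: drop the spring's bent hook end down through the hole in the tail of the swinging arm, then stretch the spring and set its eye over the headed post at the other end of the base plate, so that the arm is drawn against its stop and the eye sits below the post's head. Then try it out: push the idler wheel back until the arm has swung nearly all its way, and let it spring home with the spring still on. Do not disturb the pliers, the screwdriver, the screw tub or the wooden offcut that lie about.

Things in the scene. Friction and masses are not known exactly. Their poses are not given: they have to be found in the camera images.
- tensioner: grey steel base plate, 170 x 310 x 10 mm, bolted flat to the bench. Origin: centre of its underside; x across its short side, away from the robot, y along its long side to the robot's left, z up. In its frame (mm): arm pivot at (-30, 95), stop pin 10 mm thick, 50 high at (-72, 59), fixed guide roller 48 mm wide, 74 high at (-50, -122), bolt heads up to 22 high, three near its corners
- post (a point): headed steel post at (41, -126) mm in the base plate's frame; point on its axis, 33 mm above the bench. Shoulder of 26 mm diameter up to height 30 mm, neck of 10 mm diameter up to 38.5, head of 16 mm diameter with its top at 43. The spring's eye passes over the head, rests on the shoulder, and tension pulls it under the head's rim
- tension_arm (a joint): swing of the bell-crank arm about its upright pivot, rad: 0 is home on the stop pin (where the spring draws it), 0.42 the end. Growing = counter-clockwise from above: the tail's hole (72 mm from the pivot) goes away from the post, the idler wheel (105 mm from the pivot) goes back over the plate, away from the robot. Without the spring it is slack and stays where left (friction 0.02 N m)
- tail_hole (a point): round upright hole, 13 mm diameter, through the arm's tail, a flat bar 26 mm wide and 6 mm thick. Point: centre of its mouth on the bar's top face, 46 mm above the bench. The bar runs from it to the pivot; its tip ends 16 mm beyond it. Below the bar the space is free down to the base plate (10 mm high). With the arm home the hole is 207 mm from the post's axis
- wheel_center (a point): idler wheel on the arm's other limb: plain aluminium, 52 mm diameter, upright axis, 49 to 73 mm above the bench (bolt to 85), turns freely; point: its middle, 61 mm high. The arm's bar under it spans 40 to 46 mm. At home it stands at (-85, 5) mm in the base plate's frame, overhanging the edge on the robot's side, and a push that swings it back starts along (0.85, -0.52) in that frame
- spring: loose steel tension spring, 188 mm long, 0.28 kg, 32 mm thick coil, 6 mm wire, lying leg down, its axis 16 mm high. Origin: on its axis at the hook end, above the leg; x runs from hook to eye, z opposite the leg. Coil from x = 28 to 144 mm (grasp it anywhere; the end 24 mm are stiff). It only stretches along x: 3 N to begin, then 220 N/m; fitted, it is stretched 30 mm (9.5 N)
- hook_tip (a point): lower end of the spring's bent leg, 15.5 mm below the spring's axis; the leg is 6 mm thick, round-ended. Hooked in, the straight wire beside it lies on the arm's bar (axis 49 mm high) and the tip is 12.5 mm below the hole's mouth. If let go then, the eye end sinks until the coil lies on the base plate, the leg staying in the hole
- spring_eye (a point): centre of the spring's eye, 167 mm from the hook's leg when unstretched: a flat closed ring in the spring's x-y plane, level with its axis, 24 mm inside and 36 mm outside diameter, 6 mm thick; its x axis is the spring's. Fitted, it lies 33 mm above the bench, its centre about 7 mm from the post's axis towards the arm
- pliers: red-handled pliers lying on the bench, 171 x 59 x 12 mm, a bystander; origin: centre of its underside
- screw_tub: low clear tub of wood screws, 77 x 130 x 50 mm, a bystander; origin: centre of its underside
- screwdriver: screwdriver, 170 mm long, lying on the bench, a bystander; origin: centre of its underside
- pine_offcut: wooden offcut, 50 x 120 x 24 mm, a bystander; origin: centre of its underside

How it is judged:
By the outcome, as a careful person would: the job done as asked, in the order asked, and still so for the second after the job is handed in, with the robot touching nothing.
It also fails if it takes over 54 s, if anything falls off the work surface, if the arm or the gripper's body presses on something with over 40 N, if the wrist force passes 120 N, or if a joint passes its speed limit or range.

## Robot

A 6-joint arm with a two-finger parallel gripper is mounted at the origin on a cart in front of the work surface, level with it; the furniture and walls round the work are solid. World frame = base frame: x ahead of the robot, y to its left, z up, the work surface at z = 0. Lengths are in m, angles in rad, forces in N, time in s.
With the tool pointing down it reaches from about 0.275 to 0.975 m from the base axis. Payload 8.4 kg.
Tool frame: the origin (TCP) lies at the very end of the fingers, on their centre line; the grasp point (between the pads) lies ctrl.grip_point_offset behind it (ctrl.grip_point_offset is the distance from the TCP to the grasp point, in m); z points along the fingers, y is the direction in which the jaws open and shut (so a half turn about z gives the same grasp; the last joint's range is limited). The gripper opens to 92 mm and grips with 3 to 60 N. Pads are 20 mm wide; open, the fingers measure 128 mm over their backs; the gripper's body (75 mm by 189 mm) begins 69 mm behind the grasp point.
Start: joints at [1.234, 0.353, 1.633, -0, 1.155, -0.002], TCP at [0.205, 0.59, 0.215] pointing down, gripper open.
Joint ranges: [-2.63, 2.63], [-0.92, 2.1], [0.06, 2.66], [-1.3, 4.44], [0, 2.69], [-3.02, 3.02]. Speed limits (rad/s): [2.22, 2.22, 2.79, 3.14, 3.14, 3.14].

## Interface

Orientations are given as a unit quaternion [x, y, z, w].
In Python, from workcell import ctrl gives the robot as it stands.
- The arm moves only by the tool arm_command, never from a script. Its arguments are lists of equal length, an entry for each row: "claw": the finger opening in m, from 0 to 0.0919; "translation": the shift along the world's x, y, z in m, a list of three; "delta_rot": the turn, a rotation vector about the world's x, y, z in degrees, a list of three. A call has 1 to 10 rows; each row shifts and turns the commanded pose from where the row before left it; what a row does not reach is not made up. A row lasts 1/12 s, in which the tool goes at most 41.7 mm and 7.16 degrees, less where a joint would pass 70% of its speed; a pose out of reach is approached as far as the arm can. A call is refused whole if a number of a shift passes 0.0417 or a number of a turn 7.16, either way. A call with a gripper value outside its range is refused whole. The fingers move at their own pace and stop on an object; the grip force is fixed at half the most. Time passes only in rows, so rows that do not move let the fingers close. It gives the time, the measured TCP pose, the force and the opening at its end, in the units of the state.
- ctrl.get_state(): the state, without advancing time (a new reading comes with each control period).
- ctrl.get_image(name): name is "side" or "top" or "wrist"; returns the picture (420x560x3 uint8, red, green, blue); there is no depth.
- ctrl.calibration(name): a dict with "fx", "fy", "cx", "cy" (pixels), "dist" ([k1, k2, p1, p2, k3] as OpenCV has them; the pictures are not rectified), "origin" and "rotation" of the camera in the world; the wrist camera has in their place "hand_eye" (4x4, takes a point from camera to tool coordinates, whose origin is the TCP and whose axes are the flange's). Camera axes: x right, y down, z forward; pixel columns grow to the right and rows downward; lengths in m; the calibration is good to about 2 mm. A picture is of the moment at which its call begins: read the wrist's pose just before it. calibration takes no time and is no camera call.
- ctrl.close_job(): hands the job in, once; it reports no verdict.
The state is a dict: "clock": time; "joint_positions": joint angles; "dq": joint speeds; "effort": joint torques, N m; "ee_pos": TCP position; "orientation": TCP orientation; "wrist_force": force on the tool from outside, world axes, zero at the start; "ft_torque": the same for the moment, N m; "width": finger opening in m.
Only numpy, scipy, OpenCV 4.12 (cv2) and the standard library are available. Lean on these libraries where they do the work, as an engineer would, in place of code of your own. Each camera call takes 0.05 s, during which the arm holds its last target. There are 200 camera calls.

## Working session

There is one attempt and no reset: what is moved stays moved. The work goes in short steps, Python scripts to look and compute and a tool call to move; the robot and the scene stay as the last step left them, time stands still between calls to the robot, and variables do not carry over. Pictures are saved under pics/ and viewed, about 8 in all and at most 12, crops included, and the job is handed in when it is done.

Besides the shell and the picture viewer there is one more tool, called after "Emit:" by a JSON object that holds its "method" and its "body", one argument or row to a line. arm_command: Moves the arm, as the interface text tells. Its arguments: {"type":"object","properties":{"claw":{"type":"array"},"translation":{"type":"array"},"delta_rot":{"type":"array"}},"required":["claw","translation","delta_rot"]}

```bash
mkdir -p pics; ls; cat > h.py <<'E'
import numpy as np, cv2
from workcell import ctrl
def save(name,fn,crop=None,scale=1):
    im=ctrl.get_image(name); cv2.imwrite('pics/raw_'+fn,im[:,:,::-1])
    if crop: im=im[crop[1]:crop[3],crop[0]:crop[2]]
    im=cv2.resize(im,None,fx=scale,fy=scale,interpolation=cv2.INTER_CUBIC)
    cv2.imwrite('pics/'+fn,im[:,:,::-1])
def K(c): return np.array([[c['fx'],0,c['cx']],[0,c['fy'],c['cy']],[0,0,1.]]),np.array(c['dist'],float)
from scipy.spatial.transform import Rotation as R
def campose(name,st=None):
    c=ctrl.calibration(name)
    if 'hand_eye' in c:
        H=np.array(c['hand_eye']);Rt=R.from_quat(st['orientation']).as_matrix()
        return Rt@H[:3,:3],Rt@H[:3,3]+np.array(st['ee_pos'])
    return np.array(c['rotation']),np.array(c['origin'])
def p2w(name,uv,z,st=None):
    k,d=K(ctrl.calibration(name));r,o=campose(name,st)
    n=cv2.undistortPoints(np.array(uv,float).reshape(-1,1,2),k,d).reshape(-1,2)
    v=np.c_[n,np.ones(len(n))]@r.T
    z=np.broadcast_to(z,len(n))
    return o+v*((z-o[2])/v[:,2])[:,None]
def w2p(name,P,st=None):
    k,d=K(ctrl.calibration(name));r,o=campose(name,st)
    q=(np.array(P,float).reshape(-1,3)-o)@r
    return cv2.projectPoints(q,np.zeros(3),np.zeros(3),k,d)[0].reshape(-1,2)
E
python3 - <<'E'
from h import *
np.set_printoptions(precision=4,suppress=True)
print(ctrl.get_state(),ctrl.grip_point_offset)
for n in('top','side','wrist'):print(ctrl.calibration(n))
a=ctrl.get_image('top');b=ctrl.get_image('side')
cv2.imwrite('pics/raw_top.png',a[:,:,::-1]);cv2.imwrite('pics/raw_side.png',b[:,:,::-1])
cv2.imwrite('pics/top1.png',cv2.resize(a,(800,600),interpolation=cv2.INTER_CUBIC)[:,:,::-1])
cv2.imwrite('pics/side1.png',cv2.resize(b,(800,600),interpolation=cv2.INTER_CUBIC)[:,:,::-1])
E
```

```text
pics
{'clock': 0.0, 'joint_positions': array([ 1.2336,  0.3536,  1.6341, -0.    ,  1.1552, -0.0024]), 'dq': array([-0.0006, -0.0004,  0.0006,  0.0019,  0.0015,  0.0004]), 'effort': array([  0.0001, -59.3833, -33.4225,   0.0696,   0.0233,  -0.0002]), 'ee_pos': array([0.2052, 0.5898, 0.2139]), 'orientation': array([ 0.1666,  0.986 , -0.0007, -0.0001]), 'wrist_force': array([-0.5632, -0.052 ,  0.4539]), 'ft_torque': array([0.009 , 0.0463, 0.0162]), 'width': 0.09205894916023369} 0.0187
{'fx': 427.15073776444785, 'fy': 427.15073776444785, 'cx': 273.38623372149544, 'cy': 208.57043670438094, 'dist': array([-0.0213,  0.    ,  0.    ,  0.    ,  0.    ]), 'origin': array([ 0.5278, -0.0971,  1.2221]), 'rotation': array([-0.6971,  0.7164, -0.0194,  0.0215])}
{'fx': 451.2780898359375, 'fy': 451.2780898359375, 'cx': 280.3772150954072, 'cy': 203.42653599631348, 'dist': array([-0.135,  0.   ,  0.   ,  0.   ,  0.   ]), 'origin': array([0.6313, 0.8641, 0.9816]), 'rotation': array([ 0.0106,  0.9194, -0.3931, -0.0089])}
{'fx': 343.1885673489426, 'fy': 343.1885673489426, 'cx': 282.36800042961465, 'cy': 209.08089608636925, 'dist': array([-0.0711,  0.    ,  0.    ,  0.    ,  0.    ]), 'hand_eye': array([[ 0.0003, -0.9655, -0.2605,  0.0741],
       [ 1.    , -0.0001,  0.0016, -0.0005],
       [-0.0016, -0.2605,  0.9655, -0.1701],
       [ 0.    ,  0.    ,  0.    ,  1.    ]])}
```

View pics/top1.png

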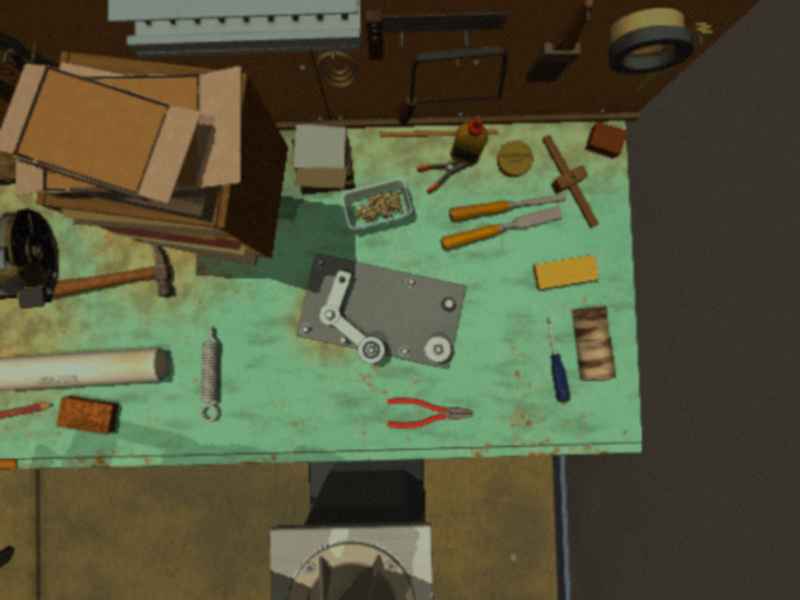

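View pics/side1.png

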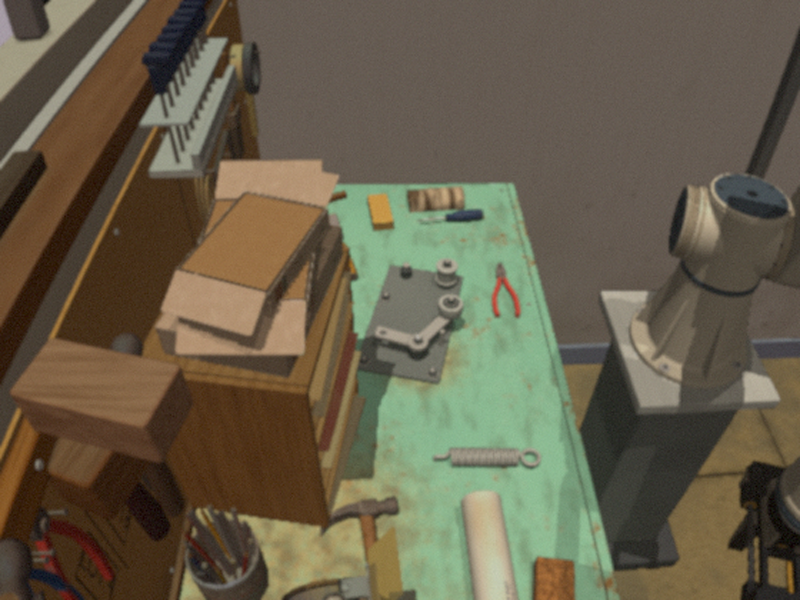

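Top view: plate corners are about (318,254), (466,286), (447,367), (298,335). The tail hole is near (341,280), pivot (330,316), wheel (372,349), post (449,304). The spring runs from hook (212,332) to eye (210,411). I'll enlarge both for a proper fit.

```bash
sed -i "s/return np.array(c\['rotation'\]),/return R.from_quat(c['rotation']).as_matrix(),/" h.py
python3 - <<'E'
from h import *
np.set_printoptions(precision=4,suppress=True)
s=1/1.4286
P=lambda L:np.array(L,float)*s
print(campose('top'))
print('corners',p2w('top',P([(318,254),(466,286),(447,367),(298,335)]),.01))
print('hole,pivot,wheel,roller,post',p2w('top',P([(341,280),(330,316),(372,349),(438,348),(449,304)]),[.046,.05,.085,.074,.043]))
print('spring',p2w('top',P([(212,332),(210,411)]),.016))
a=cv2.imread('pics/raw_top.png')
c=a[170:265,200:335];c=cv2.resize(c,None,fx=5,fy=5,interpolation=cv2.INTER_CUBIC)
d=a[222:300,130:170];d=cv2.resize(d,None,fx=6,fy=6,interpolation=cv2.INTER_CUBIC)
cv2.imwrite('pics/c.png',c[:475,:]); 
o=np.zeros((475,80*0+675+120,3),np.uint8)
d=cv2.resize(a[222:300,140:160],None,fx=6,fy=6,interpolation=cv2.INTER_CUBIC)
o[:475,:675]=c;o[:468,675:795]=d
cv2.imwrite('pics/comb.png',np.clip(o*1.5,0,255).astype(np.uint8))
E
```

```text
(array([[-0.0271, -0.9979,  0.058 ],
       [-0.9996,  0.0273,  0.0022],
       [-0.0038, -0.0579, -0.9983]]), array([ 0.5278, -0.0971,  1.2221]))
corners [[ 0.6903  0.0482  0.01  ]
 [ 0.618  -0.2453  0.01  ]
 [ 0.4585 -0.2023  0.01  ]
 [ 0.5297  0.0912  0.01  ]]
hole,pivot,wheel,roller,post [[ 0.6336  0.0003  0.046 ]
 [ 0.5644  0.0227  0.05  ]
 [ 0.4999 -0.0576  0.085 ]
 [ 0.4981 -0.181   0.074 ]
 [ 0.5816 -0.2072  0.043 ]]
spring [[0.5401 0.2606 0.016 ]
 [0.3851 0.2664 0.016 ]]
```

View pics/comb.png

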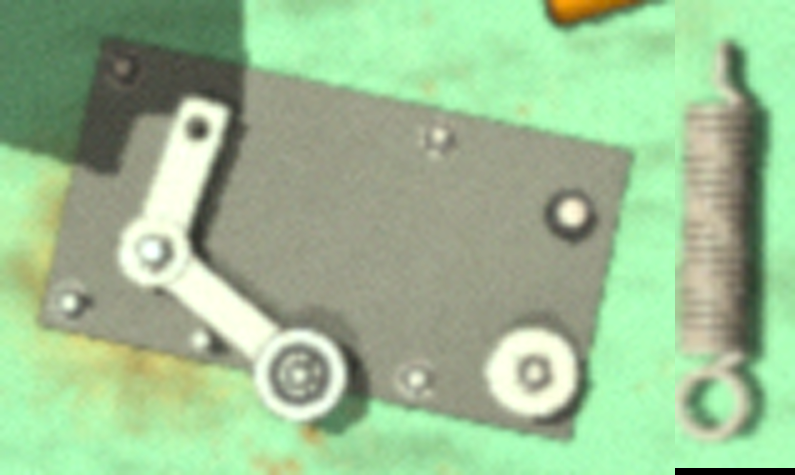

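```bash
python3 - <<'E'
from h import *
from scipy.optimize import least_squares
np.set_printoptions(precision=4,suppress=True)
f=lambda L,sx,o:(np.array(L,float)+.5)/sx-.5+np.array(o)
c=f([(103,38),(634,150),(572,440),(38,326),(154,250),(535,372),(571,212)],5,(200,170))
M=np.array([(85,155,10),(85,-155,10),(-85,-155,10),(-85,155,10),(-30,95,52),(-50,-122,74),(41,-126,43)])/1e3
T=lambda p,m:np.c_[m[:,:2]@np.array([[np.cos(p[2]),np.sin(p[2])],[-np.sin(p[2]),np.cos(p[2])]])+p[:2],m[:,2]]
s=least_squares(lambda p:(w2p('top',T(p,M))-c).ravel(),[.57,-.08,.2],loss='soft_l1')
print(s.x,s.fun.reshape(-1,2) if 0 else w2p('top',T(s.x,M))-c)
p=s.x
print('post,pivot',T(p,M)[[6,4]],'wheel home',T(p,np.array([[-.085,.005,.061]])))
h=p2w('top',f([(198,127),(299,375)],5,(200,170)),[.046,.085]);print('hole,wheel',h, np.linalg.norm(h[0,:2]-T(p,M)[6,:2]),np.linalg.norm(h[0,:2]-T(p,M)[4,:2]),np.linalg.norm(h[1,:2]-T(p,M)[4,:2]))
pv=T(p,M)[4,:2];a=lambda v:np.arctan2(v[1],v[0])
wh=T(p,np.array([[-.085,.005,.061]]))[0,:2]
print('swing',a(h[1,:2]-pv)-a(wh-pv))
# home hole
from math import *
po=T(p,M)[6,:2]
for t in np.arange(-.5,.2,.02):
    r=R.from_euler('z',t).as_matrix()[:2,:2]@(h[0,:2]-pv);r=r/np.linalg.norm(r)*.072+pv
    d=np.linalg.norm(r-po)
    if abs(d-.207)<.0012: print('home hole',t,r,d)
print('spring hook,eye,coil ends',p2w('top',f([(728-675,46),(716-675,402),(716-675,103),(716-675,355)],6,(140,222)),[.016,.016,.025,.025]))
sp=R.from_quat(ctrl.get_state()['orientation']).as_matrix();print(sp)
E
```

```text
[ 0.5745 -0.075  -0.2397] [[-0.165  -0.5769]
 [-0.1022 -0.1872]
 [ 0.0048  0.4927]
 [-0.224   0.0822]
 [-0.1386  0.3263]
 [ 0.2211  0.0393]
 [ 0.4098 -0.2209]]
post,pivot [[ 0.5844 -0.2071  0.043 ]
 [ 0.5679  0.0244  0.052 ]] wheel home [[ 0.4931 -0.0499  0.061 ]]
hole,wheel [[ 0.6363 -0.0011  0.046 ]
 [ 0.4991 -0.0549  0.085 ]] 0.21242256911678553 0.07305403506825171 0.1050030488542994
swing 0.0747418836081728
home hole -0.07999999999999963 [ 0.6331 -0.0061] 0.2068542068277631
spring hook,eye,coil ends [[0.549  0.2605 0.016 ]
 [0.3826 0.2681 0.016 ]
 [0.5224 0.2637 0.025 ]
 [0.4054 0.2651 0.025 ]]
[[-0.9445  0.3286 -0.0004]
 [ 0.3286  0.9445 -0.0012]
 [-0.     -0.0013 -1.    ]]
```

Emit:
{"method": "arm_command", "body": {
  "claw": [0.0919, 0.0919, 0.0919, 0.0919, 0.0919, 0.0919, 0.0919, 0.0919, 0.0919, 0.0919],
  "translation": [
    [0.0093, -0.0141, 0],
    [0.0093, -0.0141, 0],
    [0.0093, -0.0141, 0],
    [0.0093, -0.0141, 0],
    [0.0093, -0.0141, 0],
    [0.0093, -0.0141, 0],
    [0.0093, -0.0141, 0],
    [0.0093, -0.0141, 0],
    [0.0093, -0.0141, 0],
    [0.0093, -0.0141, 0]
  ],
  "delta_rot": [
    [0, 0, -7.1],
    [0, 0, -7.1],
    [0, 0, -7.1],
    [0, 0, -7.1],
    [0, 0, -7.1],
    [0, 0, -7.1],
    [0, 0, -7.1],
    [0, 0, -7.1],
    [0, 0, -7.1],
    [0, 0, -7.1]
  ]
}}

```text
clock: 0.93
ee_pos: [0.2986, 0.4483, 0.2143]
orientation: [0.71, 0.704, -0.0, 0.0]
wrist_force: [0.3, -0.2, -0.1]
width: 0.092
```

Emit:
{"method": "arm_command", "body": {
  "claw": [0.0919, 0.0919, 0.0919, 0.0919, 0.0919, 0.0919, 0.0919, 0.0919, 0.0919, 0.0919],
  "translation": [
    [0.0093, -0.0141, 0],
    [0.0093, -0.0141, 0],
    [0.0093, -0.0141, 0],
    [0.0093, -0.0141, 0],
    [0.0093, -0.0141, 0],
    [0.0093, -0.0141, 0],
    [0.0093, -0.0141, 0],
    [0.0093, -0.0141, 0],
    [0.0093, -0.0141, 0],
    [0.0093, -0.0141, 0]
  ],
  "delta_rot": [
    [0, 0, -7.1],
    [0, 0, -7.1],
    [0, 0, -7.1],
    [0, 0, -7.1],
    [0, 0, -7.1],
    [0, 0, -7.1],
    [0, 0, -7.1],
    [0, 0, -7.1],
    [0, 0, -7.1],
    [0, 0, -7.1]
  ]
}}

```text
clock: 1.77
ee_pos: [0.3915, 0.3074, 0.2143]
orientation: [0.987, 0.16, -0.0, 0.0]
wrist_force: [0.1, 0.4, 0.2]
width: 0.0919
```

Emit:
{"method": "arm_command", "body": {
  "claw": [0.0919, 0.0919, 0.0919, 0.0919, 0.0919],
  "translation": [
    [0.0093, -0.0141, -0.02],
    [0.0093, -0.0141, -0.02],
    [0.0093, -0.0141, -0.02],
    [0, 0, -0.02],
    [0, 0, 0]
  ],
  "delta_rot": [
    [0, 0, -7.1],
    [0, 0, -7.1],
    [0, 0, -7.1],
    [0, 0, 0],
    [0, 0, 0]
  ]
}}

```text
clock: 2.18
ee_pos: [0.4174, 0.2639, 0.1313]
orientation: [1.0, -0.023, -0.002, 0.002]
wrist_force: [-0.8, -1.0, 0.5]
width: 0.0917
```

```bash
python3 - <<'E'
from h import *
np.set_printoptions(precision=4,suppress=True)
st=ctrl.get_state();print(st['clock'],st['ee_pos'],R.from_quat(st['orientation']).as_matrix(),st['joint_positions'])
import pickle;pickle.dump(st,open('st1.pkl','wb'))
save('wrist','w1.png',scale=1.4)
print(w2p('wrist',[[.549,.2605,.016],[.3826,.2681,.016],[.417,.2666,.016]],st)*1.4)
E
```

```text
2.1833 [0.4174 0.2639 0.1313] [[ 0.999  -0.045  -0.005 ]
 [-0.045  -0.999  -0.0032]
 [-0.0049  0.0034 -1.    ]] [ 0.5608  0.2576  1.9829 -0.      0.9071  2.1766]
[[390.3558  52.6536]
 [390.7407 338.0879]
 [390.5352 285.2895]]
```

View pics/w1.png

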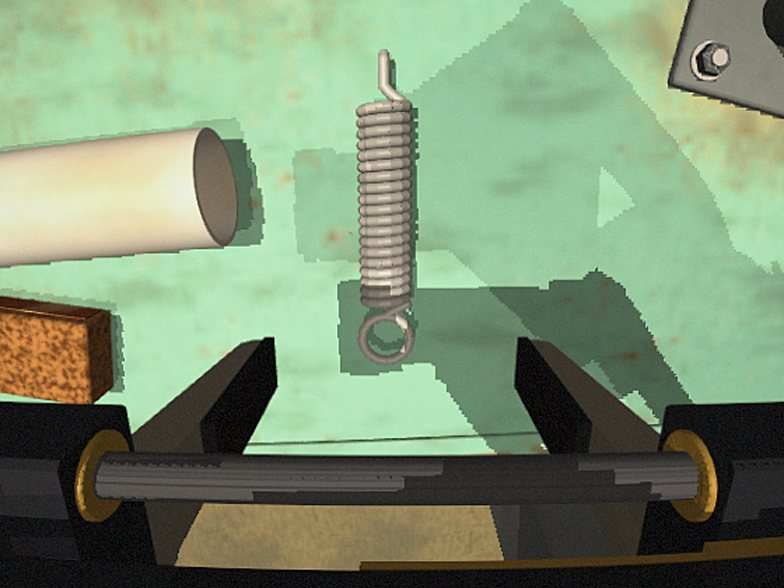

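```bash
python3 - <<'E'
from h import *
import pickle;st=pickle.load(open('st1.pkl','rb'))
np.set_printoptions(precision=4,suppress=True)
q=p2w('wrist',(np.array([(383,53),(387,339),(384.5,105),(385.5,290)])+.5)/1.4-.5,[.018,.016,.026,.026],st);print(q)
d=q[1]-q[0];print(np.degrees(np.arctan2(d[1],d[0])),np.linalg.norm(d[:2]))
st=ctrl.get_state();print(st['ee_pos'])
E
```

```text
[[0.5487 0.2646 0.018 ]
 [0.3822 0.2706 0.016 ]
 [0.5205 0.265  0.026 ]
 [0.417  0.2696 0.026 ]]
177.94175936166846 0.1665735052964438
[0.418  0.2648 0.133 ]
```

Emit:
{"method": "arm_command", "body": {
  "claw": [0.0919, 0.0919, 0.0919, 0.08, 0.07, 0.02, 0.02, 0.02, 0.02, 0.02],
  "translation": [
    [-0.001, 0.0035, -0.03],
    [0, 0, -0.035],
    [0, 0, -0.035],
    [0, 0, -0.02],
    [0, 0, -0.009],
    [0, 0, 0],
    [0, 0, 0],
    [0, 0, 0],
    [0, 0, 0],
    [0, 0, 0]
  ],
  "delta_rot": [
    [0, 0, 0],
    [0, 0, 0],
    [0, 0, 0],
    [0, 0, 0],
    [0, 0, 0],
    [0, 0, 0],
    [0, 0, 0],
    [0, 0, 0],
    [0, 0, 0],
    [0, 0, 0]
  ]
}}

```text
clock: 3.07
ee_pos: [0.4191, 0.2701, 0.0069]
orientation: [1.0, -0.022, 0.001, -0.001]
wrist_force: [0.2, 0.7, -0.1]
width: 0.0472
```

Emit:
{"method": "arm_command", "body": {
  "claw": [0.02, 0.02, 0.02, 0.02],
  "translation": [
    [0, 0, 0],
    [0, 0, 0.01],
    [0, 0, 0.03],
    [0, 0, 0.03]
  ],
  "delta_rot": [
    [0, 0, 0],
    [0, 0, 0],
    [0, 0, 0],
    [0, 0, 0]
  ]
}}

```text
clock: 3.4
ee_pos: [0.4169, 0.2686, 0.076]
orientation: [1.0, -0.022, -0.002, 0.001]
wrist_force: [1.2, 0.7, -2.8]
width: 0.0314
```

Emit:
{"method": "arm_command", "body": {
  "claw": [0.02, 0.02, 0.02, 0.02, 0.02, 0.02, 0.02, 0.02, 0.02, 0.02],
  "translation": [
    [0, -0.036, 0.015],
    [0, -0.036, 0.015],
    [0, -0.036, 0.015],
    [0, -0.036, 0.015],
    [0, -0.036, 0.015],
    [0.015, -0.036, 0],
    [0.015, -0.036, 0],
    [0.015, -0.036, 0],
    [0.03, -0.025, 0],
    [0.03, -0.025, 0]
  ],
  "delta_rot": [
    [0, 0, 7.15],
    [0, 0, 7.15],
    [0, 0, 7.15],
    [0, 0, 7.15],
    [0, 0, 7.15],
    [0, 0, 7.15],
    [0, 0, 7.15],
    [0, 0, 7.15],
    [0, 0, 7.15],
    [0, 0, 7.15]
  ]
}}

```text
clock: 4.23
ee_pos: [0.5185, -0.0445, 0.1464]
orientation: [0.847, 0.532, -0.0, -0.0]
wrist_force: [0.7, 0.7, -1.8]
width: 0.0313
```

Emit:
{"method": "arm_command", "body": {
  "claw": [0.02, 0.02, 0.02, 0.02, 0.02, 0.02],
  "translation": [
    [0.03, -0.025, 0],
    [0.026, -0.0175, 0],
    [0.026, -0.0175, 0],
    [0, 0, -0.03],
    [0, 0, -0.03],
    [0, 0, 0]
  ],
  "delta_rot": [
    [0, 0, 7.15],
    [0, 0, 0],
    [0, 0, 0],
    [0, 0, 0],
    [0, 0, 0],
    [0, 0, 0]
  ]
}}

```text
clock: 4.73
ee_pos: [0.5967, -0.1025, 0.0809]
orientation: [0.814, 0.581, -0.003, -0.003]
wrist_force: [-1.8, 0.3, -4.2]
width: 0.0309
```

```bash
python3 - <<'E'
from h import *
np.set_printoptions(precision=4,suppress=True)
st=ctrl.get_state();print(st['clock'],st['ee_pos'],R.from_quat(st['orientation']).as_matrix(),st['joint_positions'],st['wrist_force'],st['ft_torque'],st['width'])
import pickle;pickle.dump(st,open('st2.pkl','wb'))
save('wrist','w2.png',scale=1.4)
save('side','s2.png',crop=(200,150,360,280),scale=5)
M=st['ee_pos']+R.from_quat(st['orientation']).as_matrix()@np.array([.132,0,-.011]);print(M)
print(w2p('wrist',[M,[.6363,-.0011,.046],[.5844,-.2071,.043]],st)*1.4)
print((w2p('side',[M,[.6363,-.0011,.046],[.5844,-.2071,.043]])-[200,150])*5)
E
```

```text
4.7333 [ 0.5967 -0.1025  0.0809] [[ 0.3248  0.9457 -0.0087]
 [ 0.9458 -0.3248  0.0014]
 [-0.0016 -0.0087 -1.    ]] [-0.1725  0.4801  1.7744 -0.0002  0.8959  0.1585] [-1.8304  0.2727 -4.1909] [-0.1921  0.2228  0.0188] 0.03093069920907983
[0.6397 0.0224 0.0917]
[[398.606  -37.2694]
 [409.8332  72.0018]
 [440.5413 514.8335]]
[[332.1948 381.8061]
 [339.1069 407.2194]
 [419.3279 169.2546]]
```

View pics/w2.png

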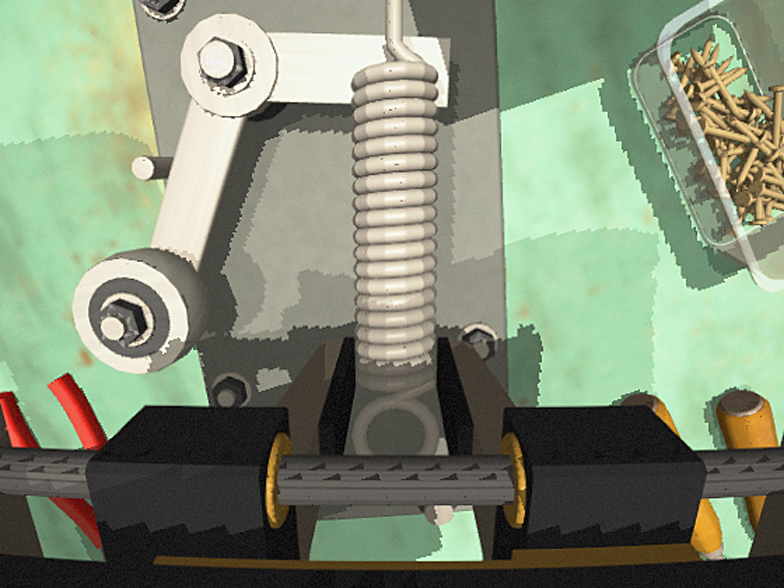

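View pics/s2.png

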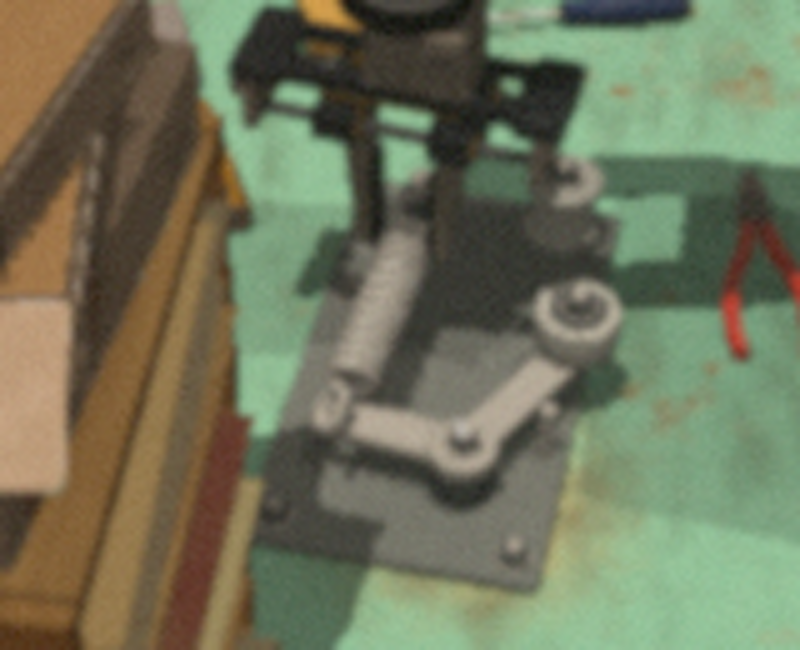

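Emit:
{"method": "arm_command", "body": {
  "claw": [0.02, 0.02, 0.02, 0.02, 0.02],
  "translation": [
    [0.004, -0.0135, 0],
    [0.0044, -0.0134, 0],
    [0, 0, -0.008],
    [0, 0, -0.008],
    [0, 0, 0]
  ],
  "delta_rot": [
    [0, 0, 2.65],
    [0, 0, 2.65],
    [0, 0, 0],
    [0, 0, 0],
    [0, 0, 0]
  ]
}}

```text
clock: 5.25
ee_pos: [0.6082, -0.1289, 0.0691]
orientation: [0.786, 0.618, -0.0, -0.001]
wrist_force: [-0.8, 1.5, -2.9]
width: 0.0317
```

```bash
cat > look.py <<'E'
from h import *
import sys
np.set_printoptions(precision=4,suppress=True)
st=ctrl.get_state();Rm=R.from_quat(st['orientation']).as_matrix()
print(st['clock'],st['ee_pos'],'yaw',np.degrees(np.arctan2(Rm[1,0],Rm[0,0])),'tilt',Rm[2],st['wrist_force'],st['ft_torque'],st['width'])
def hk(x,z):return st['ee_pos']+Rm@np.array([.132-x,0,-.011-z])
M=hk(0,0);T=hk(0,-.0155);C=hk(.028,0)
def pic(n,out,centers,half=32,f=6,mark=True):
    im=ctrl.get_image(n)[:,:,::-1].copy()
    u=w2p(n,centers).mean(0).round().astype(int);o=u-[half,half]
    c=cv2.resize(im[o[1]:o[1]+2*half,o[0]:o[0]+2*half],None,fx=f,fy=f,interpolation=cv2.INTER_CUBIC)
    c=np.clip(c*1.4,0,255).astype(np.uint8)
    print(n,'origin',o,'f',f)
    for nm,p in (('M',M),('T',T),('C',C),('hole',[.6363,-.0011,.046])): print(nm,((w2p(n,p)-o+.5)*f-.5).round(1))
    return c
E
python3 - <<'E'
from look import *
a=pic('top',0,[M]);b=pic('side',0,[M])
cv2.imwrite('pics/l3.png',np.hstack([a,b]))
E
```

```text
5.25 [ 0.6082 -0.1289  0.0691] yaw 76.30493244190491 tilt [ 0.0001 -0.0014 -1.    ] [-0.7501  1.5394 -2.9299] [-0.1177  0.1845 -0.0055] 0.031722352944643296
top origin [206 161] f 6
M [[194.1 192.7]]
T [[197.1 196. ]]
C [[255.2 205.8]]
hole [[201.7 206.5]]
side origin [235 191] f 6
M [[191.8 195.6]]
T [[192.3 218.7]]
C [[205.7 153.5]]
hole [[199.4 245.2]]
```

View pics/l3.png

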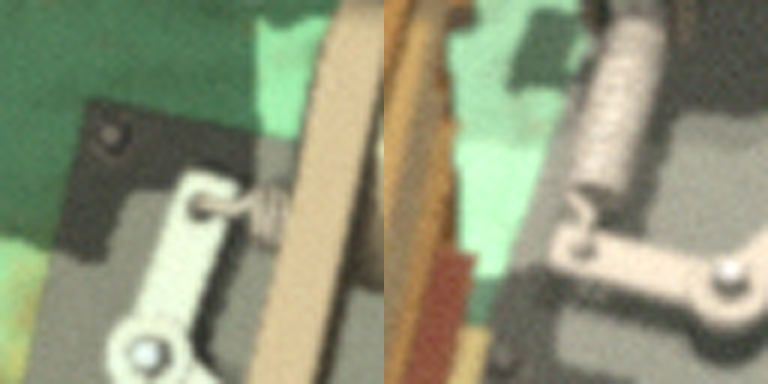

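```bash
python3 - <<'E'
from look import *
def avg(n,half,f):
    im=np.mean([ctrl.get_image(n)[:,:,::-1].astype(float) for _ in range(4)],0)
    u=w2p(n,[.6363,-.0011,.046])[0].round().astype(int);o=u-[half,half]
    c=cv2.resize(im[o[1]:o[1]+2*half,o[0]:o[0]+2*half],None,fx=f,fy=f,interpolation=cv2.INTER_CUBIC)
    print(n,o)
    for nm,p in (('M',M),('T',T),('C',C),('hole',[.6363,-.0011,.046])): print(nm,((w2p(n,p)-o+.5)*f-.5).round(1))
    return np.clip(c*1.3,0,255).astype(np.uint8)
cv2.imwrite('pics/l4.png',np.hstack([avg('top',16,12),avg('side',16,12)]))
E
```

```text
5.35 [ 0.6085 -0.1288  0.0696] yaw 76.35540619458891 tilt [ 0.0001 -0.001  -1.    ] [ 0.3916  0.0034 -2.6459] [-0.1774  0.1329 -0.0178] 0.03127437710534984
top [223 179]
M [[184.  168.8]]
T [[189.9 175.4]]
C [[306.2 194.9]]
hole [[199.8 197.5]]
side [252 215]
M [[179.1 102.7]]
T [[180.1 148.9]]
C [[206.8  18.4]]
hole [[195.4 202.8]]
```

View pics/l4.png

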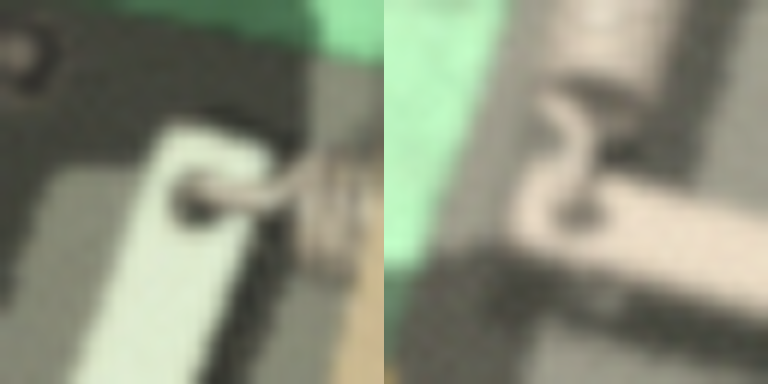

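```bash
python3 - <<'E'
from look import *
u=lambda n,L,o:(np.array(L,float)+.5)/12-.5+np.array(o)
print('top leg@.069..', p2w('top',u('top',[(196,191),(195,202)],(223,179)),[.070,.046]))
print('pred M',M)
for z in(.05,.053,.056):print('side tip',z,p2w('side',u('side',[(204,203)],(252,215)),z))
print('side hole',p2w('side',u('side',[(197,213)],(252,215)),.046))
E
```

```text
5.75 [ 0.6092 -0.1295  0.0697] yaw 76.380570417274 tilt [-0.      0.0001 -1.    ] [-0.2561  0.7765 -2.7292] [-0.1954  0.108   0.0071] 0.03185309217818322
top leg@.069.. [[ 0.6356 -0.0022  0.07  ]
 [ 0.6353  0.      0.046 ]]
pred M [ 0.6403 -0.0012  0.0807]
side tip 0.05 [[0.6343 0.0027 0.05  ]]
side tip 0.053 [[0.6342 0.0055 0.053 ]]
side tip 0.056 [[0.6342 0.0082 0.056 ]]
side hole [[0.6359 0.0022 0.046 ]]
```

Emit:
{"method": "arm_command", "body": {
  "claw": [0.02, 0.02, 0.02, 0.02, 0.02],
  "translation": [
    [0, 0, 0.005],
    [0.0005, 0.0025, 0],
    [0, 0, -0.01],
    [0, 0, -0.01],
    [0, 0, 0]
  ],
  "delta_rot": [
    [2.43, -0.59, 0],
    [2.43, -0.59, 0],
    [0, 0, 0],
    [0, 0, 0],
    [0, 0, 0]
  ]
}}

```text
clock: 6.17
ee_pos: [0.6082, -0.1269, 0.0522]
orientation: [0.785, 0.617, 0.033, -0.028]
wrist_force: [-1.3, -0.1, -0.9]
width: 0.0311
```

```bash
python3 - <<'E'
from look import *
def avg(n,half,f):
    im=np.mean([ctrl.get_image(n)[:,:,::-1].astype(float) for _ in range(4)],0)
    u=w2p(n,[.6363,-.0011,.046])[0].round().astype(int);o=u-[half,half]
    c=cv2.resize(im[o[1]:o[1]+2*half,o[0]:o[0]+2*half],None,fx=f,fy=f,interpolation=cv2.INTER_CUBIC)
    print(n,o)
    for nm,p in (('M',M),('T',T),('C',C),('hole',[.6363,-.0011,.046])): print(nm,((w2p(n,p)-o+.5)*f-.5).round(1))
    return np.clip(c*1.3,0,255).astype(np.uint8)
cv2.imwrite('pics/l5.png',np.hstack([avg('top',16,12),avg('side',16,12)]))
E
```

```text
6.1667 [ 0.6082 -0.1269  0.0522] yaw 76.3361679349068 tilt [ 0.0861 -0.0031 -0.9963] [-1.3237 -0.0549 -0.918 ] [-0.0003  0.2823  0.0316] 0.03114562018708459
top [223 179]
M [[184.  174.2]]
T [[184.1 179.5]]
C [[305.8 201. ]]
hole [[199.8 197.5]]
side [252 215]
M [[182.1 122.7]]
T [[181.9 172.5]]
C [[209.7  45.9]]
hole [[195.4 202.8]]
```

View pics/l5.png

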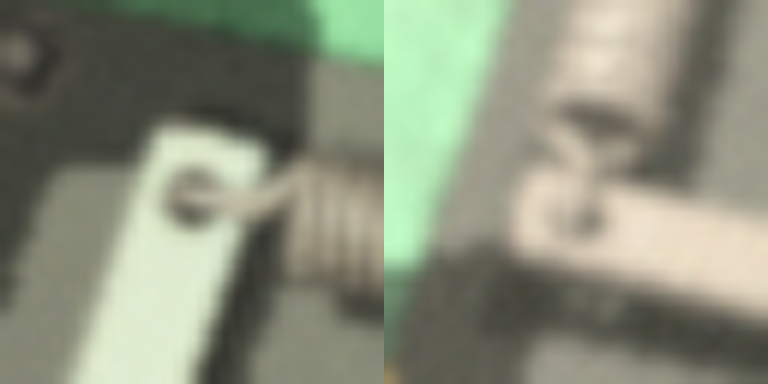

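Emit:
{"method": "arm_command", "body": {
  "claw": [0.02, 0.02, 0.02],
  "translation": [
    [0, 0, -0.003],
    [0, 0, 0],
    [0, 0, 0]
  ],
  "delta_rot": [
    [0, 0, 0],
    [0, 0, 0],
    [0, 0, 0]
  ]
}}

```text
clock: 6.82
ee_pos: [0.6096, -0.127, 0.0516]
orientation: [0.785, 0.618, 0.034, -0.027]
wrist_force: [0.1, -0.0, -1.6]
width: 0.0315
```

Emit:
{"method": "arm_command", "body": {
  "claw": [0.02, 0.02, 0.02],
  "translation": [
    [0, 0, -0.003],
    [0, 0, 0],
    [0, 0, 0]
  ],
  "delta_rot": [
    [0, 0, 0],
    [0, 0, 0],
    [0, 0, 0]
  ]
}}

```text
clock: 7.07
ee_pos: [0.6096, -0.1271, 0.0485]
orientation: [0.785, 0.618, 0.034, -0.027]
wrist_force: [-0.5, -0.4, -0.2]
width: 0.0313
```

```bash
python3 - <<'E'
from look import *
E
```

```text
7.0667 [ 0.6096 -0.1271  0.0485] yaw 76.37057512221789 tilt [ 0.0872 -0.0001 -0.9962] [-0.5307 -0.3697 -0.155 ] [-0.0639  0.1358  0.0257] 0.03130764437373331
```

Emit:
{"method": "arm_command", "body": {
  "claw": [0.02, 0.02, 0.02, 0.02],
  "translation": [
    [0, 0, -0.003],
    [0, 0, 0],
    [0, 0, 0],
    [0, 0, 0]
  ],
  "delta_rot": [
    [0, 0, 0],
    [0, 0, 0],
    [0, 0, 0],
    [0, 0, 0]
  ]
}}

```text
clock: 7.4
ee_pos: [0.6097, -0.1271, 0.0456]
orientation: [0.785, 0.618, 0.034, -0.027]
wrist_force: [-0.8, -0.6, 0.8]
width: 0.0312
```

```bash
python3 - <<'E'
from look import *
def avg(n,half,f):
    im=np.mean([ctrl.get_image(n)[:,:,::-1].astype(float) for _ in range(6)],0)
    u=w2p(n,[.6363,-.0011,.046])[0].round().astype(int);o=u-[half,half]
    c=cv2.resize(im[o[1]:o[1]+2*half,o[0]:o[0]+2*half],None,fx=f,fy=f,interpolation=cv2.INTER_CUBIC)
    print(n,o);cv2.imwrite('pics/rawavg_%s.png'%n,im)
    return np.clip((c-90)*1.9,0,255).astype(np.uint8)
cv2.imwrite('pics/l6.png',np.hstack([avg('top',10,38),avg('side',10,38)]))
E
```

```text
7.4 [ 0.6097 -0.1271  0.0456] yaw 76.37310154902012 tilt [ 0.0872  0.0001 -0.9962] [-0.776  -0.6004  0.8242] [0.0023 0.0916 0.0357] 0.031160037530446945
top [229 185]
side [258 221][ WARN:0@21.330] global loadsave.cpp:1063 imwrite_ Unsupported depth image for selected encoder is fallbacked to CV_8U.
```

View pics/l6.png

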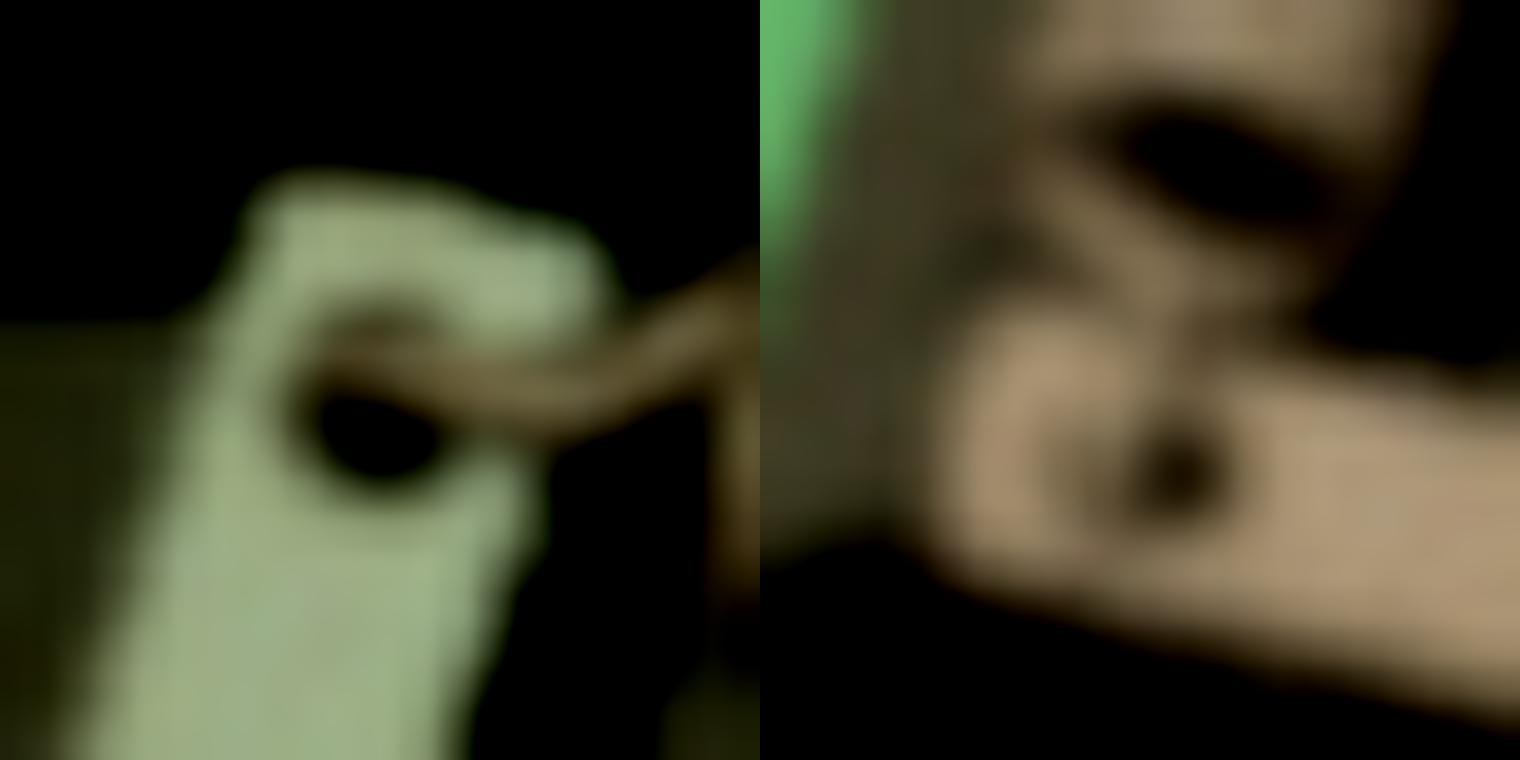

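Emit:
{"method": "arm_command", "body": {
  "claw": [0.02, 0.02, 0.02, 0.02],
  "translation": [
    [0, 0, 0.004],
    [-0.003, -0.001, 0],
    [0, 0, 0],
    [0, 0, 0]
  ],
  "delta_rot": [
    [0, 0, 0],
    [0, 0, 0],
    [0, 0, 0],
    [0, 0, 0]
  ]
}}

```text
clock: 8.33
ee_pos: [0.6066, -0.1282, 0.0497]
orientation: [0.785, 0.618, 0.034, -0.027]
wrist_force: [0.4, -0.4, -1.9]
width: 0.0313
```

Emit:
{"method": "arm_command", "body": {
  "claw": [0.02, 0.02, 0.02, 0.02],
  "translation": [
    [0, 0, -0.003],
    [0, 0, 0],
    [0, 0, 0],
    [0, 0, 0]
  ],
  "delta_rot": [
    [0, 0, 0],
    [0, 0, 0],
    [0, 0, 0],
    [0, 0, 0]
  ]
}}

```text
clock: 8.67
ee_pos: [0.6067, -0.1281, 0.0465]
orientation: [0.785, 0.618, 0.034, -0.027]
wrist_force: [0.5, -1.4, 0.2]
width: 0.0312
```

Emit:
{"method": "arm_command", "body": {
  "claw": [0.02, 0.02, 0.02, 0.02],
  "translation": [
    [0, 0, -0.004],
    [0, 0, 0],
    [0, 0, 0],
    [0, 0, 0]
  ],
  "delta_rot": [
    [0, 0, 0],
    [0, 0, 0],
    [0, 0, 0],
    [0, 0, 0]
  ]
}}

```text
clock: 9.0
ee_pos: [0.6066, -0.128, 0.0425]
orientation: [0.785, 0.618, 0.034, -0.027]
wrist_force: [-0.0, 0.0, 0.1]
width: 0.0315
```

Emit:
{"method": "arm_command", "body": {
  "claw": [0.02, 0.02, 0.02, 0.02, 0.02],
  "translation": [
    [-0.0012, -0.005, 0],
    [-0.0012, -0.005, 0],
    [-0.0012, -0.005, 0],
    [0, 0, 0],
    [0, 0, 0]
  ],
  "delta_rot": [
    [0, 0, 0],
    [0, 0, 0],
    [0, 0, 0],
    [0, 0, 0],
    [0, 0, 0]
  ]
}}

```text
clock: 9.42
ee_pos: [0.6028, -0.1431, 0.0426]
orientation: [0.785, 0.617, 0.034, -0.027]
wrist_force: [0.0, 3.4, -0.5]
width: 0.031
```

Emit:
{"method": "arm_command", "body": {
  "claw": [0.02, 0.02, 0.02, 0.02],
  "translation": [
    [-0.0012, -0.005, 0],
    [-0.0012, -0.005, 0],
    [0, 0, 0],
    [0, 0, 0]
  ],
  "delta_rot": [
    [0, 0, 0],
    [0, 0, 0],
    [0, 0, 0],
    [0, 0, 0]
  ]
}}

```text
clock: 9.75
ee_pos: [0.6005, -0.1528, 0.0426]
orientation: [0.785, 0.617, 0.034, -0.027]
wrist_force: [1.2, 5.7, 0.3]
width: 0.0311
```

```bash
python3 - <<'E'
from look import *
def avg(n,P,half,f):
    im=np.mean([ctrl.get_image(n)[:,:,::-1].astype(float) for _ in range(4)],0)
    u=w2p(n,P)[0].round().astype(int);o=u-[half,half]
    c=cv2.resize(im[o[1]:o[1]+2*half,o[0]:o[0]+2*half],(400,400),interpolation=cv2.INTER_CUBIC)
    print(n,o,400/half/2)
    return np.clip(c*1.3,0,255).astype(np.uint8)
cv2.imwrite('pics/l7.png',np.hstack([avg('top',[.60,-.1,.05],55,0),avg('side',[.62,-.05,.05],30,0)]))
# keep wrist view for measuring the eye
w=ctrl.get_image('wrist');cv2.imwrite('pics/raw_w7.png',w[:,:,::-1])
E
```

```text
9.75 [ 0.6005 -0.1528  0.0426] yaw 76.34580001648698 tilt [ 0.0878 -0.0003 -0.9961] [1.2323 5.6664 0.3476] [ 1.1581 -0.1871  0.0667] 0.031123175589586227
top [220 152] 3.6363636363636362
side [243 188] 6.666666666666667
```

```bash
python3 - <<'E'
import cv2,numpy as np
a=cv2.imread('pics/l7.png');w=cv2.imread('pics/raw_w7.png')
w=cv2.resize(w[0:420],(560,420))[:, :]
o=np.zeros((600,800,3),np.uint8)
o[:300,:600]=cv2.resize(a,(600,300));
o[300:600,:400]=cv2.resize(w,(400,300));
c=w[240:400,200:360];o[300:600,400:700]=cv2.resize(c,(300,300),interpolation=cv2.INTER_CUBIC)
cv2.imwrite('pics/l7b.png',o)
E
```

```text
(no output)
```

View pics/l7b.png

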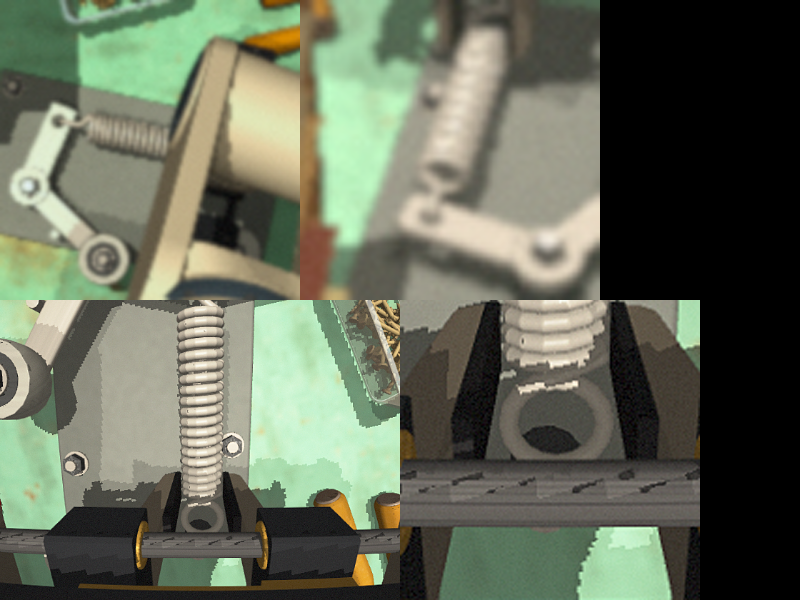

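The hook is in: pulling gives about 5.8 N and the arm is home. In the wrist crop the eye is centred at about raw pixel (284,307). I'll locate it relative to the post.

```bash
python3 - <<'E'
from look import *
for z in(.050,.055):print('eye',p2w('wrist',[(283.7,306.7)],z,st))
print('eye px pred',w2p('wrist',[[.5922,-.188,.0547]],st),'post px',w2p('wrist',[[.5844,-.2071,.043]],st))
print('pick w1 check',)
fs=[]
for i in range(6):
    ctrl.get_image('wrist');s=ctrl.get_state();fs.append(s['wrist_force'])
print(np.mean(fs,0),s['clock'])
E
```

```text
10.2 [ 0.6006 -0.1525  0.0426] yaw 76.3669983236303 tilt [ 0.0878 -0.0003 -0.9961] [ 1.4259  5.534  -0.5226] [ 1.0814 -0.1435  0.0335] 0.03125463949970922
eye [[ 0.5946 -0.1761  0.05  ]]
eye [[ 0.5952 -0.1738  0.055 ]]
eye px pred [[284.5601 332.1175]] post px [[278.949  353.8703]]
pick w1 check
[ 0.8897  5.46   -0.5759] 10.5
```

```bash
python3 - <<'E'
from look import *
# model: contact point tool (0,0,-.011), spring pitched in tool by a (hook down +)
for a in (0,5,8):
  for x in (132,144,149,167,185):
    d=(x-132)/1e3; p=np.array([-d*np.cos(np.radians(a)),0,-.011-d*np.sin(np.radians(a))])
    print(a,x,w2p('wrist',st['ee_pos']+Rm@p,st))
w=cv2.imread('pics/raw_w7.png')
g=cv2.cvtColor(w,cv2.COLOR_BGR2GRAY)
print(g[255:345:2,283],g[255:345:2,270])
for y in (300,306,312,318,322):print(y,g[y,245:325:2])
c=cv2.resize(w[255:345,225:345],(800,600),interpolation=cv2.INTER_CUBIC)
cv2.imwrite('pics/last_eye.png',c)
E
```

```text
10.5 [ 0.6006 -0.1525  0.0425] yaw 76.36586704448088 tilt [ 0.0878 -0.0004 -0.9961] [ 0.5014  4.792  -0.1898] [ 1.1222 -0.1542  0.0447] 0.03129314965737568
0 132 [[284.2773 266.7823]]
0 144 [[284.2313 288.23  ]]
0 149 [[284.2123 296.9079]]
0 167 [[284.1451 326.9158]]
0 185 [[284.0799 355.0505]]
5 132 [[284.2773 266.7823]]
5 144 [[284.2429 289.1299]]
5 149 [[284.2284 298.2444]]
5 167 [[284.1764 330.0839]]
5 185 [[284.1243 360.3863]]
8 132 [[284.2773 266.7823]]
8 144 [[284.25   289.5945]]
8 149 [[284.2384 298.9443]]
8 167 [[284.196  331.8127]]
8 185 [[284.1525 363.3896]]
[186 147 186 216 227 202 147 172 197 235 159  94 101 101 107 189 121  72
  72  77  72  81  76  82  75  77  74  30  35  33  29  27  36  37  96  59
  49  65  69  93  89 117 102 117  93] [168 129 177 186 194 181 136 171 186 208  89 100  74  94  99 193 220  93
  94  76  74  75  73  72  73  79  79  33  33  36  30  36  91 100 106  58
  54  69  73  98  68  92  93 104  86]
300 [ 16   9  28  75  76  97 103 105  98  91  75  80  81  77  77  74  73  79
  73  78  76  74  81  79  74  75  80  75  77  96 101 103 104  95  88  68
  11  18  13  20]
306 [ 14  12  76  74  97 104 107 105  95  71  78  76  75  80  76  81  80  81
  86  79  79  80  81  74  74  76  77  80  75  79  90  99 105 103  95  77
  32  22   8   6]
312 [  8  51  81  71  73 100 107 106 101  95  38  31  37  36  32  31  36  36
  34  38  38  27  43  33  83  74  71  77  77  93 101 109 104 101  79  78
  70  12   9   9]
318 [  9  77  76  77  80  70  91 100 106 100 104  95  89  55  35  28  34  30
  28  31  37  31  32  29  30  68  89  97 102 102 106 108  92  72  75  77
  82  43  22  15]
322 [ 32  76  72  76  77  73  80  39 105 107 106 105 103  98  96  92  95  87
  75  69  89  88  96  93  96 104 104 109 110 106  98  72  74  78  79  76
  82  63  12  15]
```

Emit:
{"method": "arm_command", "body": {
  "claw": [0.02, 0.02, 0.02, 0.02, 0.02],
  "translation": [
    [0, 0, 0.004],
    [0, 0, 0.004],
    [0, 0, 0.004],
    [0, 0, 0],
    [0, 0, 0]
  ],
  "delta_rot": [
    [-1.6, 0.39, 0],
    [-1.6, 0.39, 0],
    [-1.6, 0.39, 0],
    [0, 0, 0],
    [0, 0, 0]
  ]
}}

```text
clock: 10.92
ee_pos: [0.6008, -0.152, 0.0545]
orientation: [0.786, 0.619, 0.0, -0.0]
wrist_force: [1.1, 6.2, -1.8]
width: 0.031
```

```bash
cat > eye.py <<'E'
from look import *
w=ctrl.get_image('wrist');cv2.imwrite('pics/raw_we.png',w[:,:,::-1])
g=cv2.cvtColor(w,cv2.COLOR_RGB2GRAY)
print('post px',w2p('wrist',[[.5844,-.2071,.043],[.5844,-.2071,.03]],st).round(1))
for y in range(296,346,3):print(y,' '.join('%3d'%v for v in g[y,243:327:2]))
E
python3 eye.py
```

```text
10.9167 [ 0.6008 -0.152   0.0545] yaw 76.42748796952016 tilt [ 0.0013 -0.0002 -1.    ] [ 1.1014  6.1634 -1.8029] [ 0.957  -0.1504  0.0938] 0.031004366026287134
post px [[279.  337. ]
 [279.2 324.8]]
296  19  20  16  19  79  77 101 104 107 111 105  96  35  36  41  32  33  42  31  38  40  34  33  35  84  81  73  73  76  89 100 102 102 103 102  67  39   8   6  15  16  15
299  16  10   0   1  84  74 100 108 109 100  98  33  38  35  38  35  29  38  43  36  31  40  26  43  33  67  77  79  76  74  93 103 107 105  97  91  92  12  26  27  27   2
302   7  12  21  59  74  94 104 105 107 100  73  36  29  36  39  36  41  31  35  36  42  25  36  34  30  35  62  78  76  76  74  99 105 104 103  90  98   3  21   8  21   7
305  10  13  15  81  74  97 105 104 100  99  22  36  36  33  37  38  36  32  38  35  37  39  35  33  25  38  30  77  72  81  81  96 107 107 105  95  86  25  19  18   1  25
308   6   8  15  83  77  97 103 104 106  96  69  36  36  38  51  49  56  43  45  48  43  42  36  29  33  30  41  69  73  74  84 100 104 100 101  91 104  71   9  28  16  18
311   1  27  26  76  72  62 105 107 103  
[... 1322 characters left out ...]
  74  79  77
335  78  78  77  80  49  52  33  45  67  40  73  70  65  79  76  76  77  73  77  79  73  75  76  72  48  40  34  42  40  72  71  69  79  75  76  78  76  71  81  74  82  73
338  84  92  95  92  92  90  88  92  89  99  94  96  95  93  96  97  98  99 100 100  98  95  90  95  98  97  89  96  96  93  92  93  97  94  96  97  99  80  57  49  42  94
341  89 102  95 100  99 102  98 100 103  97  96  99  96  99  45  58  47  43  55  97  97 100 103 104  99 100 104  98  96  99  97 102 101  48  51  47  44  45  52  52  40 105
344 104 103 103 103 100 102  98 103 103 104 100  95 101 102 100 100 102 101 102 102  98 104 103 102 101  99 100  99 101  98 100  98 101 103  98 101 100 101  98 106 102  97
```

```bash
python3 - <<'E'
from look import *
for z in (.045,.0495,.053):
  e=p2w('wrist',[(284,303)],z,st)[0];print(z,e,np.array([.5844,-.2071])-e[:2])
print(st['ee_pos']+Rm@np.array([-.035,0,.005]))
E
```

```text
10.9667 [ 0.6006 -0.1522  0.0544] yaw 76.41264426703535 tilt [ 0.0015 -0.0004 -1.    ] [ 0.6521  5.9802 -2.811 ] [ 0.9919 -0.0967  0.0162] 0.031105339202752394
0.045 [ 0.593  -0.1837  0.045 ] [-0.0086 -0.0234]
0.0495 [ 0.5936 -0.1812  0.0495] [-0.0092 -0.0259]
0.053 [ 0.594  -0.1792  0.053 ] [-0.0096 -0.0279]
[ 0.5924 -0.1862  0.0493]
```

Emit:
{"method": "arm_command", "body": {
  "claw": [0.02, 0.02, 0.02, 0.02, 0.02, 0.02, 0.02],
  "translation": [
    [-0.0018, -0.0049, 0],
    [-0.0018, -0.0049, 0],
    [-0.0018, -0.0049, 0],
    [-0.0018, -0.0049, 0],
    [-0.0016, -0.0049, 0],
    [0, 0, 0],
    [0, 0, 0]
  ],
  "delta_rot": [
    [0, 0, 0],
    [0, 0, 0],
    [0, 0, 0],
    [0, 0, 0],
    [0, 0, 0],
    [0, 0, 0],
    [0, 0, 0]
  ]
}}

```text
clock: 11.55
ee_pos: [0.592, -0.1764, 0.0543]
orientation: [0.786, 0.618, 0.001, -0.001]
wrist_force: [3.2, 11.5, -3.5]
width: 0.0309
```

```bash
python3 eye.py; python3 - <<'E'
from look import *
f=[]
for i in range(5): ctrl.get_image('top');f.append(ctrl.get_state()['wrist_force'])
print(np.mean(f,0))
E
```

```text
11.55 [ 0.592  -0.1764  0.0543] yaw 76.30801596187862 tilt [ 0.0031 -0.0003 -1.    ] [ 3.1523 11.4819 -3.5362] [ 1.9459 -0.5172 -0.094 ] 0.030909713436936694
post px [[283.8 300.2]
 [283.7 289.7]]
296   2  24   0   2  81 104 103 109 107  99  78  37  46  51 110 103 107 111 109 103 106 105 105 105 110 108  85  46  99 100 109 104 103  89  75  73  26   5  12  12  24  18
299  15  28   6   9  98 101 103 108  97  80  70  83  42  58 111 111 109 108 104 101 101 106 110 101 106 111 105  51  77  90  96 107 103 101  75  74  71  23  10  16  11  13
302   6   6  21  61 102 103 105 103  92  69  77  75  80  78 109 110 105 105 106  99 101 105 104 109 107 108  57  79  72  89 105 102 103 103  78  80  93  13  12  16  19   9
305  22  22   1  73 102 109 108 101  88  75  78  77  78  71  74 111 106 108 105 102 100 105 111 107 108  84  77  73  77  75  99 106 105  98  85  74 109  22   3  15  12  18
308  11   4   1  73  99 105 105 101  95  73  76  75  73  76  72  69  88 106 108 100 102 105 107 110  71  74  77  73  75  90 101 109 102 100  78  75  81  70  12  19  13  18
311   4  20  23 114 104 101 109 104  96  84
[... 1503 characters left out ...]
0
338  91  96  90  94  86  94  95  97  93  96  90  96  90 101  95  92  96  90  95  96  96 100  97  96  96  98  96  92  95  96  93  99  99  98  95  90  93  92  93  90  97  93
341  95 102 102 100  97  96  95 104 101  98  46  43  55  50 104 101 100  98 100  97  99  97 102 101  98 102  99  98  92  51  45  44  76 101 101  95  97 100  99  99 101  95
344 102 101 106 100  99  99 100 101 104 101 100 100 100 105 101 101  97 104 103 100 102 102  99  99 102 100  99 101 101 100 101 105 101  97 103 103  98 103 104  98 103  98
11.6 [ 0.5919 -0.1762  0.0543] yaw 76.31445474196839 tilt [ 0.0032 -0.0004 -1.    ] [ 2.5105 10.9792 -3.4017] [ 1.9543 -0.4984 -0.09  ] 0.030899014557972056
[ 3.3696 10.9967 -2.8594]
```

Emit:
{"method": "arm_command", "body": {
  "claw": [0.02, 0.02, 0.02, 0.02, 0.02, 0.02],
  "translation": [
    [-0.0002, -0.0008, -0.0035],
    [0, 0, -0.0035],
    [0, 0, -0.0035],
    [0, 0, -0.0035],
    [0, 0, 0],
    [0, 0, 0]
  ],
  "delta_rot": [
    [1.33, -0.32, 0],
    [1.33, -0.32, 0],
    [1.33, -0.32, 0],
    [1.33, -0.32, 0],
    [0, 0, 0],
    [0, 0, 0]
  ]
}}

```text
clock: 12.35
ee_pos: [0.592, -0.1771, 0.0408]
orientation: [0.785, 0.617, 0.039, -0.031]
wrist_force: [2.1, 10.2, 1.7]
width: 0.0315
```

```bash
python3 eye.py
```

```text
12.35 [ 0.592  -0.1771  0.0408] yaw 76.29512786191141 tilt [ 0.0989 -0.0005 -0.9951] [ 2.116  10.189   1.7383] [ 1.8567 -0.41   -0.0905] 0.03145192654512856
post px [[283.6 313.7]
 [283.6 303.5]]
296  15   9   8  16  76 101 102 107 107 101  92  45  45  51  48  49  45  65  77  84  83  81  67  45  47  49  47  48  80  99 102 104 103  99  74  81  41  14   5  22  15  15
299  29  12  19  11  70  99 105 108 107  94  45  45  45  49  47  48  83  80  82  82  79  80  81  72  47  48  45  49  50  84  99 108 105 102  84  79  72  15  17  18  10  23
302   8   7  12  64  95 102 105 106  99  80  47  44  51  46  60  91 112 114 110 101 106 107 111 113  84  57  49  46  51  59  97 108 105  96  86  79  69  22   3  13  19  15
305  20  21  11  86  98 106 105 104  98  36  47  48  43  74 106 108 108 108 109 102 104 114 106 106 106  98  54  51  49  51 102 106 106 103  96  77  81  21   0  12  15  20
308  15  18  10  81  93 105 108 103  99  73  47  47  47  96 110 107 110 109 110 101 103 108 104 107 109 109  89  43  48  65  98 100 108 104  93  70  75  58  12  10   5  26
311  17  13  27  75  75 101 103 107  97  94 
[... 1319 characters left out ...]
  81  85  85
335  48  83  87  87  89  83  51  47  81  81  89  90  86  96  94  93  83  85  86  87  90  88  91  86  47  48  85  79  91  91  92  92  86  90  91  90  88  68  63  49  52  44
338  93 107 109 111 106 114 109 110 113 116 113 100 103  58  65  39  39  40 105  96 115 113 113 117 113 110 113 113 112  97 100 101  56  57  62  54  88  88  52  93 112 108
341 103 119 114 118 116 118  99  93  95  98 109  48  48 107 104  98  99  98 105 101 119 114 115 117 115 100  99 100 101  40  42 106 101 111 115 113 112 115 114 119 118 113
344 101 101 102 104 100  99 101 104 104 102 105 104 103 104 104 105  98 104 100  98  99 101 102 101  96  99  97  99  99 100 100  99  97 104 118 118 117 118 108  98  98 103
```

Emit:
{"method": "arm_command", "body": {
  "claw": [0.02, 0.02, 0.02, 0.02, 0.02, 0.02],
  "translation": [
    [0.0006, 0.0024, 0],
    [0.0006, 0.0024, 0],
    [0.0006, 0.0024, 0],
    [0.0003, 0.001, 0],
    [0, 0, 0],
    [0, 0, 0]
  ],
  "delta_rot": [
    [0, 0, 0],
    [0, 0, 0],
    [0, 0, 0],
    [0, 0, 0],
    [0, 0, 0],
    [0, 0, 0]
  ]
}}

```text
clock: 12.9
ee_pos: [0.595, -0.1704, 0.0418]
orientation: [0.785, 0.618, 0.039, -0.029]
wrist_force: [1.0, 4.1, 8.1]
width: 0.0314
```

```bash
python3 eye.py | head -16
```

```text
12.9 [ 0.595  -0.1704  0.0418] yaw 76.3825343802465 tilt [ 0.0964  0.0024 -0.9953] [1.0472 4.094  8.1007] [ 0.6425 -0.1009  0.0174] 0.031421686508318544
post px [[281.1 325. ]
 [281.1 314.1]]
296  26  18  15   5  80  83  98 106 108 103 100  33  36  54  48  45  50  47  46  53  44  56  49  48  48  37  31  32  57  93  98 101 106 101  90  75  35  12  13  13  17  21
299   3  18  10  12  80  90 100 103 107  96  40  52  48  45  48  47  47  42  39  46  45  45  48  50  48  52  32  30  34  80  95 106 106 105  91  79  72  10  26  13  19   9
302  18   9  23  65  76  97 103 107 103  94  39  45  47  50  47  47  43  48  48  42  51  43  46  40  49  48  46  40  30  81  90  99 103 106  97  77  70   4   6  13   7  17
305  18  18  29  79  63 105 104 108 100  93  51  44  49  51  48  43  45  44  46  54  43  47  50  52  47  48  48  51  43  74  86 103 107 107 105  81  78  18  18  24  21  22
308  14  17   7  80  76  91 105 105  97  96  48  52  49  45  46  66  82  80  72  82  82  84  39  49  46  48  51  43  41  64  99  99 111 104  98  71  77  50  11   2  23  22
311  25   6  27  77  73  75  98 109 105  98  90 
[... 627 characters left out ...]
  15  21   6
323  15  38  79  79  75  77  79  76  76  97 104  94 112 110 108 110 107 107 106 109 116 114 107 109 110 100 115 109 111 104 100  65  81  73  77  75  77  75  69  22   5  10
326  42  52  49  41  43  48  48  43  37  41  37  34  41  39  42  41  42  34  37  40  41  38  42  48  41  39  40  41  36  40  41  42  46  46  39  37  43  46  45  47  46  52
329  67  64  58  64  71  71  66  63  60  68  66  66  66  69  70  67  59  67  66  68  67  63  68  68  69  71  60  68  64  68  68  68  65  62  62  72  68  65  66  70  64  67
332  95  89  88  90  88  88  88  87  87  84  90  80  84  61  40  45  42  52  87  87  83  86  88  90  85  83  90  85  88  90  79  78  59  38  44  75  90  90  89  89  91  88
```

Emit:
{"method": "arm_command", "body": {
  "claw": [0.035, 0.045, 0.055, 0.06, 0.06, 0.06, 0.06, 0.06, 0.06, 0.06],
  "translation": [
    [0, 0, 0],
    [0, 0, 0],
    [0, 0, 0],
    [0, 0, 0],
    [0, 0, 0.01],
    [0, 0, 0.03],
    [0, 0, 0.03],
    [0, 0, 0.03],
    [0, 0, 0.03],
    [0, 0, 0]
  ],
  "delta_rot": [
    [0, 0, 0],
    [0, 0, 0],
    [0, 0, 0],
    [0, 0, 0],
    [0, 0, 0],
    [0, 0, 0],
    [-2.66, 0.64, 0],
    [-2.66, 0.64, 0],
    [0, 0, 0],
    [0, 0, 0]
  ]
}}

```text
clock: 13.78
ee_pos: [0.5972, -0.1706, 0.1776]
orientation: [0.786, 0.619, 0.003, 0.004]
wrist_force: [0.9, 0.2, 0.8]
width: 0.06
```

```bash
python3 - <<'E'
from look import *
w=ctrl.get_image('wrist');cv2.imwrite('pics/raw_w8.png',w[:,:,::-1])
c=cv2.resize(w[100:400,130:430],(600,600),interpolation=cv2.INTER_CUBIC)[:,:,::-1]
cv2.imwrite('pics/w8.png',c)
print('post,fit eye',(w2p('wrist',[[.5844,-.2071,.043],[.586,-.2003,.033],[.6323,-.0095,.049]],st)).round(1))
# push geometry
p=[.5745,-.075,-.2397]
Rz=R.from_euler('z',p[2]).as_matrix()[:2,:2]
pv=Rz@[-.03,.095]+p[:2]
wc=Rz@np.array([-.085,.005])+p[:2]
for s in (0,.1,.2,.3,.38,.42):
    q=pv+R.from_euler('z',s).as_matrix()[:2,:2]@(wc-pv);t=R.from_euler('z',s).as_matrix()[:2,:2]@Rz@[.85,-.52]
    t/=np.linalg.norm(t);print(s,'wheel',q,'dir',t)
g=cv2.cvtColor(cv2.imread('pics/raw_top.png'),cv2.COLOR_BGR2GRAY)
E
```

```text
13.7833 [ 0.5972 -0.1706  0.1776] yaw 76.4330562016209 tilt [ 0.0002  0.0092 -1.    ] [0.8625 0.1977 0.7742] [-0.1054  0.0532 -0.0184] 0.060000998432255225
post,fit eye [[277.9 239.5]
 [277.9 229.1]
 [277.5  -0.5]]
0 wheel [ 0.4931 -0.05  ] dir [ 0.7048 -0.7095]
0.1 wheel [ 0.5009 -0.0571] dir [ 0.7721 -0.6356]
0.2 wheel [ 0.5094 -0.0633] dir [ 0.8316 -0.5553]
0.3 wheel [ 0.5184 -0.0687] dir [ 0.8829 -0.4695]
0.38 wheel [ 0.526  -0.0724] dir [ 0.9176 -0.3974]
0.42 wheel [ 0.5299 -0.074 ] dir [ 0.9328 -0.3604]
```

View pics/w8.png

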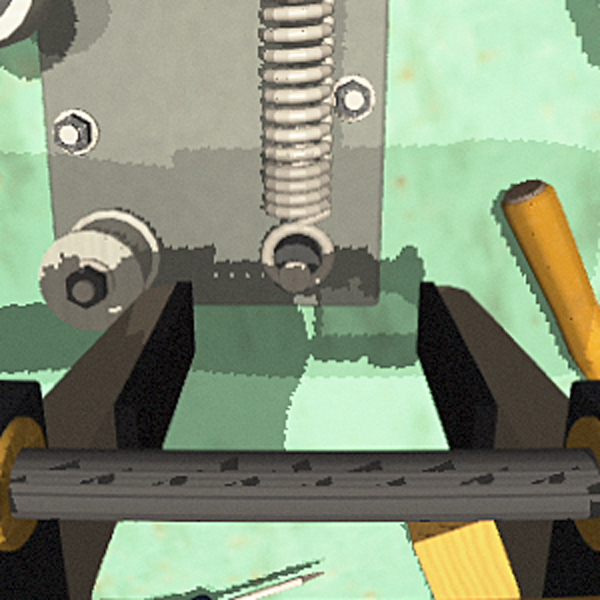

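The eye is on the post with the head over its far rim, at about (297,275) in the crop, and the spring is straight. Next is the wheel push.

Emit:
{"method": "arm_command", "body": {
  "claw": [0, 0, 0, 0, 0, 0, 0, 0, 0, 0],
  "translation": [
    [-0.0154, 0.0154, 0],
    [-0.0154, 0.0154, 0],
    [-0.0154, 0.0154, 0],
    [-0.0154, 0.0154, 0],
    [-0.0154, 0.0154, 0],
    [-0.0154, 0.0154, 0],
    [-0.0154, 0.0154, 0],
    [-0.0154, 0.0154, 0],
    [-0.0154, 0.0154, 0],
    [-0.0154, 0.0154, 0]
  ],
  "delta_rot": [
    [0, 0, 7.06],
    [0, 0, 7.06],
    [0, 0, 7.06],
    [0, 0, 7.06],
    [0, 0, 7.06],
    [0, 0, 7.06],
    [0, 0, 7.06],
    [0, 0, 7.06],
    [0, 0, 7.06],
    [0, 0, 7.06]
  ]
}}

```text
clock: 14.67
ee_pos: [0.4381, -0.0157, 0.1699]
orientation: [0.282, 0.96, -0.0, -0.001]
wrist_force: [-0.5, -0.0, -0.2]
width: 0.0007
```

Emit:
{"method": "arm_command", "body": {
  "claw": [0, 0, 0],
  "translation": [
    [0, 0, 0],
    [0, 0, 0],
    [0, 0, 0]
  ],
  "delta_rot": [
    [0, 0, 0],
    [0, 0, 0],
    [0, 0, 0]
  ]
}}

```text
clock: 14.92
ee_pos: [0.4402, -0.0165, 0.1705]
orientation: [0.285, 0.958, 0.0, -0.0]
wrist_force: [0.5, -1.1, -0.6]
width: 0.0007
```

```bash
python3 - <<'E'
from look import *
im=ctrl.get_image('top');cv2.imwrite('pics/raw_top9.png',im[:,:,::-1])
print(st['joint_positions'],st['ee_pos'])
print([ .4433,-.017]-st['ee_pos'][:2])
E
```

```text
14.9167 [ 0.4402 -0.0165  0.1705] yaw 146.84938917465203 tilt [ 0.0007 -0.0001 -1.    ] [ 0.5322 -1.0664 -0.555 ] [ 0.0221 -0.0269  0.0103] 0.0006908128959800187
[-0.0411  0.1174  2.0557  0.0003  0.9691 -1.0334] [ 0.4402 -0.0165  0.1705]
[ 0.0031 -0.0005]
```

Emit:
{"method": "arm_command", "body": {
  "claw": [0, 0, 0, 0, 0, 0, 0],
  "translation": [
    [0, 0, -0.039],
    [0, 0, -0.039],
    [0, 0, -0.039],
    [0, 0, 0],
    [0.0083, -0.0055, 0],
    [0.0083, -0.0055, 0],
    [0, 0, 0]
  ],
  "delta_rot": [
    [0, 0, 0],
    [0, 0, 0],
    [0, 0, 0],
    [0, 0, 0],
    [0, 0, 0],
    [0, 0, 0],
    [0, 0, 0]
  ]
}}

```text
clock: 15.55
ee_pos: [0.461, -0.0285, 0.0562]
orientation: [0.285, 0.959, 0.001, 0.003]
wrist_force: [0.2, -0.9, 0.2]
width: 0.0001
```

Emit:
{"method": "arm_command", "body": {
  "claw": [0, 0, 0, 0],
  "translation": [
    [0.0042, -0.0027, 0],
    [0.0042, -0.0028, 0],
    [0, 0, 0],
    [0, 0, 0]
  ],
  "delta_rot": [
    [0, 0, 0],
    [0, 0, 0],
    [0, 0, 0],
    [0, 0, 0]
  ]
}}

```text
clock: 15.88
ee_pos: [0.4642, -0.0325, 0.0546]
orientation: [0.285, 0.959, 0.0, -0.001]
wrist_force: [-6.1, 3.3, 4.4]
width: 0.0004
```

Emit:
{"method": "arm_command", "body": {
  "claw": [0, 0, 0, 0, 0, 0, 0],
  "translation": [
    [0.0042, -0.0028, 0],
    [0.0042, -0.0028, 0],
    [0.0042, -0.0028, 0],
    [0.0042, -0.0028, 0],
    [0.0042, -0.0028, 0],
    [0, 0, 0],
    [0, 0, 0]
  ],
  "delta_rot": [
    [0, 0, 0],
    [0, 0, 0],
    [0, 0, 0],
    [0, 0, 0],
    [0, 0, 0],
    [0, 0, 0],
    [0, 0, 0]
  ]
}}

```text
clock: 16.47
ee_pos: [0.4841, -0.0461, 0.0543]
orientation: [0.285, 0.959, 0.0, -0.002]
wrist_force: [-7.9, 5.4, 6.8]
width: 0.0005
```

Emit:
{"method": "arm_command", "body": {
  "claw": [0, 0, 0, 0, 0],
  "translation": [
    [0.0042, -0.0028, 0],
    [0.0042, -0.0028, 0],
    [0.0017, -0.0011, 0],
    [0, 0, 0],
    [0, 0, 0]
  ],
  "delta_rot": [
    [0, 0, 0],
    [0, 0, 0],
    [0, 0, 0],
    [0, 0, 0],
    [0, 0, 0]
  ]
}}

```text
clock: 16.88
ee_pos: [0.4935, -0.0526, 0.0542]
orientation: [0.284, 0.959, 0.0, -0.003]
wrist_force: [-9.6, 6.2, 7.6]
width: 0.0004
```

```bash
cat > swing.py <<'E'
from look import *
from scipy.optimize import minimize_scalar
a=np.mean([ctrl.get_image('top')[:,:,::-1].astype(np.float32) for _ in range(3)],0)
cv2.imwrite('pics/raw_sw.png',a.astype(np.uint8))
ga=cv2.cvtColor(a,cv2.COLOR_BGR2GRAY)
pv=np.array([.5679,.0244])
h0=np.array([.6331,-.0061])-pv;h0/=np.linalg.norm(h0)
# tail brightness: sample band along the tail bar for swing s (bar 26 wide, bright), contrast with outside
def sc(s):
    d=R.from_euler('z',s).as_matrix()[:2,:2]@h0;n=np.array([-d[1],d[0]])
    L=np.linspace(.028,.055,10)
    f=lambda W:cv2.remap(ga,*[w2p('top',[np.r_[pv+d*l+n*w,.046] for l in L for w in W])[:,i].astype(np.float32).reshape(-1,1) for i in(0,1)],cv2.INTER_LINEAR).mean()
    return f(np.linspace(-.012,.012,7))-.5*f([-.020,-.018,-.016])-.5*f([.016,.018,.02])
S=np.arange(-.15,.56,.02);v=[sc(s) for s in S]
i=int(np.argmax(v));k=slice(max(i-3,0),i+4);w=np.array(v)[k]-min(v);print('swing',S[i],(S[k]*w).sum()/w.sum(),np.round(v[::3],0))
E
python3 swing.py
```

```text
16.8833 [ 0.4935 -0.0526  0.0542] yaw 146.94246296785772 tilt [ 0.0053 -0.0012 -1.    ] [-9.5822  6.235   7.5886] [0.995  1.4842 0.0792] 0.00041069287909530885
swing 0.3699999999999998 0.3697250796269104 [-40. -37. -31. -24. -13.   4.  30.  62.  87.  89.  71.  46.]
```

Emit:
{"method": "arm_command", "body": {
  "claw": [0, 0, 0],
  "translation": [
    [0.0017, -0.0011, 0],
    [0, 0, 0],
    [0, 0, 0]
  ],
  "delta_rot": [
    [0, 0, 0],
    [0, 0, 0],
    [0, 0, 0]
  ]
}}

```text
clock: 17.28
ee_pos: [0.4951, -0.0536, 0.0542]
orientation: [0.284, 0.959, 0.0, -0.003]
wrist_force: [-8.8, 6.0, 7.5]
width: 0.0005
```

Emit:
{"method": "arm_command", "body": {
  "claw": [0, 0, 0],
  "translation": [
    [0.0013, -0.0009, 0],
    [0, 0, 0],
    [0, 0, 0]
  ],
  "delta_rot": [
    [0, 0, 0],
    [0, 0, 0],
    [0, 0, 0]
  ]
}}

```text
clock: 17.53
ee_pos: [0.4963, -0.0545, 0.0542]
orientation: [0.284, 0.959, 0.0, -0.003]
wrist_force: [-8.9, 5.3, 8.1]
width: 0.0004
```

```bash
python3 swing.py
```

```text
17.5333 [ 0.4963 -0.0545  0.0542] yaw 146.9487616018579 tilt [ 0.0056 -0.0013 -1.    ] [-8.9369  5.267   8.1126] [1.0356 1.6116 0.0567] 0.0003988029289124465
swing 0.4099999999999997 0.40944680411875767 [-36. -38. -34. -27. -18.  -6.  14.  44.  76.  92.  85.  60.]
```

Emit:
{"method": "arm_command", "body": {
  "claw": [0, 0, 0, 0, 0, 0, 0, 0, 0],
  "translation": [
    [-0.033, 0.022, 0],
    [-0.033, 0.022, 0],
    [-0.01, 0.006, 0],
    [0, 0, 0.035],
    [0, 0, 0.035],
    [-0.01, 0.02, 0.035],
    [-0.01, 0.035, 0.01],
    [-0.01, 0.035, 0],
    [0, 0, 0]
  ],
  "delta_rot": [
    [0, 0, 0],
    [0, 0, 0],
    [0, 0, 0],
    [0, 0, 0],
    [0, 0, 0],
    [0, 0, 0],
    [0, 0, 0],
    [0, 0, 0],
    [0, 0, 0]
  ]
}}

```text
clock: 18.43
ee_pos: [0.3929, 0.0889, 0.1709]
orientation: [0.283, 0.959, 0.002, 0.001]
wrist_force: [-0.4, -0.3, 0.0]
width: 0.0001
```

```bash
python3 swing.py; python3 - <<'E'
from look import *
a=cv2.imread('pics/raw_sw.png').astype(int)
# compare with the first top image: changed pixels outside plate/spring/robot
b=cv2.imread('pics/raw_top.png').astype(int)
d=cv2.GaussianBlur(np.abs(a-b).max(2).astype(np.float32),(5,5),0)
m=(d>25).astype(np.uint8);n,l,s,c=cv2.connectedComponentsWithStats(m)
for i in range(1,n):
    if s[i][4]>15:print(s[i],c[i].round(0))
cv2.imwrite('pics/fin.png',np.clip(cv2.resize(a[165:270,195:340].astype(np.uint8),None,fx=5,fy=5,interpolation=cv2.INTER_CUBIC)*1.4,0,255).astype(np.uint8))
E
```

```text
18.4333 [0.3929 0.0889 0.1709] yaw 147.12459261119946 tilt [-0.0013  0.0045 -1.    ] [-0.4285 -0.3084  0.0183] [-0.0516 -0.0068 -0.0109] 0.00010196979604010399
swing 0.009999999999999926 0.010577347987593173 [26. 56. 81. 87. 70. 44. 23. 11.  3. -2. -6. -9.]
18.5833 [0.3934 0.0848 0.1693] yaw 147.08826154424054 tilt [-0.0005  0.0008 -1.    ] [ 1.2903 -0.0942 -1.0917] [-0.0259  0.0216  0.0189] 0.0004013088094907131
[233 189  27  27 212] [243. 199.]
[256 204  50  13 144] [279. 210.]
[297 205   6   5  23] [299. 207.]
[309 215   7   3  18] [312. 216.]
[239 222  35  28 300] [257. 238.]
[   43   228   243   192 15457] [169. 330.]
[249 242  19  19 194] [257. 252.]
[ 22 312  18  15 184] [ 30. 320.]
[ 250  367   53   53 1684] [281. 386.]
[232 371  11   8  67] [237. 374.]
[  0 382  11  16 121] [  4. 388.]
```

```bash
python3 - <<'E'
from look import *
print(w2p('top',[[.6323,-.0095,.049],[.586,-.2003,.033],[.5844,-.2071,.043],[.594,-.168,.052]]).round(1))
a=cv2.imread('pics/raw_sw.png');b=cv2.imread('pics/raw_top.png')
g=lambda i:cv2.cvtColor(i,cv2.COLOR_BGR2GRAY)
for y in range(203,222):print(y,' '.join('%3d'%v for v in g(b)[y,296:324]),'|',' '.join('%3d'%v for v in g(a)[y,296:324]))
# pliers shift check
for nm,(x0,y0,x1,y1) in dict(pliers=(268,276,334,304),driver=(380,220,402,284),offcut=(398,212,432,268),tub=(236,122,292,164)).items():
    s,r=cv2.phaseCorrelate(g(b)[y0:y1,x0:x1].astype(np.float32),g(a)[y0:y1,x0:x1].astype(np.float32));print(nm,np.round(s,2),round(r,2))
E
```

```text
18.5833 [0.3934 0.0848 0.1693] yaw 147.08826154424054 tilt [-0.0005  0.0008 -1.    ] [ 1.2903 -0.0942 -1.0917] [-0.0259  0.0216  0.0189] 0.0004013088094907131
[[242.2 196.3]
 [311.4 211.4]
 [314.2 211.8]
 [300.2 208.5]]
203 108 106 106 106 105 104 102 103 108 104 103 102 107 104 105 107 108 103 103 103 104 101 100 105 104 103  99 102 | 106  95  91  90  87  89  95  97  98  99 104 107 108 106 107 107 106 107 107 109 108 105 108 108 107 107 106 106
204 106 106 106 103 106 105 106 107 107 106 104 105 105 104 108 105 105 104 102 101 105 102 103 104 103 102  96  99 | 113 113 109 104 102 100  97 100 100 102 100 107 106 102  99 101 100 101 105 106 106 107 105 106 106 106 105 103
205 105 106 102 107 104 108 104 107 105 106 106 103 105 105 104 103 104 104 104 103 104 103 101 101 101 103 100  99 | 124 131 133 127 124 115 104 105 110 114 102 103 103 100 110 116 113 108 105  97 102 106 107 107 107 104 103 103
206 105 102 104 105 107 105 106 102 104 105 105 110 106 105 105 103 105 106 103 102 104 106 102 100  99 105  99  98 | 130 133 138 133 135 127 113 116 110 123 100 110 128 132 133 130 129 132 
[... 2886 characters left out ...]
0 101 102 100 103  99 106 136 | 108 110 109 109 108 107 108 108 108 106 107 110 105 100  98  98  97  96  96  97 102 105 105 107 106 102 110 141
220 106 107 106 107 105 105 105 106 105 104 107 105 103 104 104 103 101 103 102 103 103 103 103 103  99  95 102 136 | 108 110 109 108 109 108 106 107 110 109 108 108 108 107 106 106 104 104 106 107 108 104 104 104 104  97 108 141
221 105 105 103 105 103 107 105 104 105 105 106 107 104 103 105 101 101 103 104 100 104 103  98 100 100  96 111 136 | 108 109 108 109 108 108 107 108 109 108 108 108 108 107 107 106 107 107 107 108 105 105 103 104 103 100 114 143
pliers [ 0.17 -0.23] 0.68
driver [0.02 0.08] 0.97
offcut [-0.04 -0.09] 0.96
tub [0.03 0.54] 1.01
```

```bash
python3 -c "
from workcell import ctrl
print(ctrl.close_job())"
```

```text
the job is handed in; nothing more can be done
None
```

The spring is back on the tensioner and I've handed the job in, at about 18.6 s of the 54 s allowed.

- **Fitting:** the hook's leg went down through the tail hole. I then stretched the spring to about 11.5 N, set the eye over the post head and eased it under the rim. A wrist picture taken after I let go showed the post's head over the eye's far rim.
- **Try-out:** I pushed the idler wheel until the arm had swung about 0.40–0.41 rad of its 0.42, then backed away quickly. The last top-camera measurement put the arm at 0.01 rad, which is home. Pixel values in that image still show the eye ring around the post with the head over its far side. The robot was clear of everything.

**Checks that were less clean:**
- **Weak grip:** I lifted before the fingers had fully closed, so they held the spring by their tips, just above its axis. The grip did not slip, but it misled my height estimate until I corrected it.
- **Hook entry:** the leg first rested on the edge of the hole, and I shifted it about 3 mm before it dropped in.
- **Bystanders:** a shift check between the first and last top images showed at most 0.3 pixel for the pliers, screwdriver and offcut. It gave 0.54 pixel (about 1.4 mm) for the screw tub. I take that as noise, because no pixels in the tub's area changed noticeably and the arm did not go near it.
- **Final look:** the 12-picture limit was reached, so the last check used pixel values only.

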